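# Key a round die into its shoe

### The job

The alignment bar has been reset, and the round brass die lies loose and turned the wrong way in the pocket of the aluminium die shoe. With a fingertip on its turning pin, turn it in the pocket until the flat on its rim faces the steel alignment bar, then press it home with a steady push of about 10 N so that the flat lies flush against the bar. Go gently, never pushing or squeezing the die or the bar with more than 15 N, keep the die lying flat in the pocket, leave it there untouched and do not disturb the other things on the bench.

Things in the scene. Friction and masses are not known exactly. Their poses are not given: they have to be found in the camera images.
- shoe: Fixed aluminium die shoe with an open-topped pocket 92 mm wide. Origin: underside (bench height) beneath the pocket's middle; x points to the alignment bar, z up. Pocket floor 12 mm above the bench. Low walls with inner faces at x = -46 and y = +-46 mm, 14 mm thick, tops 22 mm above the bench; the bar closes the +x side. All surfaces are oiled and slippery.
- align_bar: Alignment bar: a straight steel bar 14 x 134 x 16 mm across the shoe, taller than the pocket's walls (top 28 mm above the bench), clamped rigidly between two fixed guide blocks. It is adjustable: its inner face is set 46 to 58 mm from the pocket's middle, differently each time, and this pose does not tell where. Origin: fixed, on the shoe's x axis, 46 mm from the middle, on the floor.
- die: Loose brass disc, 90 mm diameter, 14 mm thick, about 0.7 kg, with one flat on its rim, 37 mm from the centre, 51 mm long. Origin: centre of the underside; x points to the flat's middle, z up. Lies on the pocket floor, top face 26 mm above the bench, with 1 mm of play to each side and 2 to 14 mm lengthwise; turns and slides easily. Starts 50 degrees or more out of line, either way.
- turning_pin (a point): On the axis of the die's turning pin, 9 mm above the die's top face (35 mm above the bench): an upright steel pin, 14 mm diameter, 18 mm high (its top 44 mm above the bench), fixed in the die 27 mm from its centre towards the flat. Axes as the die's.
- flat_middle (a point): Middle of the die's flat, 7 mm above its underside; axes as the die's (x points out of the flat). Fully home, the flat lies along the bar and the die's centre is 37 mm short of the bar's face. Once within some 20 degrees, pushing the turning pin straight at the bar squares the flat up; it can stick a few degrees askew, and a side-to-side nudge of the pin under a light push (5 N) frees it.
- bur_pot: Bystander: black pot of burs, 40 mm diameter, 42 mm high, burs to 75 mm. Origin: centre of its underside.
- wax_jar: Bystander: squat amber glass jar with white cap, 48 mm diameter, 45 mm high. Origin: centre of its underside.
- hammer: Bystander: small hammer, 200 mm long, lying on the bench along its x axis. Origin: under its middle.
- blank: Bystander: plain round brass blank without flat or pin, 52 mm diameter, 8 mm thick, lying on the bench. Origin: centre of its underside.
There are look-alikes about, which are no part of the job. Of the things shaped like the die, the brass one is meant.

How it is judged:
By the outcome, as a careful person would: the job done as asked, in the order asked, and still so for the second after the job is handed in, with the robot touching nothing.
It also fails if it takes over 72 s, if anything falls off the work surface, if the arm or the gripper's body presses on something with over 40 N, if the wrist force passes 120 N, or if a joint passes its speed limit or range.

### The arm

A 6-joint arm with a two-finger parallel gripper is mounted at the origin on the work surface. World frame = base frame: x ahead of the robot, y to its left, z up, the work surface at z = 0. Lengths are in mm, angles in rad, forces in N, time in s.
With the tool pointing down it reaches from about 275 to 750 mm from the base axis. Payload 10.2 kg.
Tool frame: the origin (TCP) lies midway between the tips of the shut fingers; the grasp point (between the pads) lies 19 mm behind it; z points along the fingers, y is the direction in which the jaws open and shut (so a half turn about z gives the same grasp; the last joint's range is limited). The gripper opens to 85 mm and grips with 20 to 120 N. Pads are 22 mm wide; open, the fingers measure 114 mm over their backs; the gripper's body (76 mm by 85 mm) begins 54 mm behind the grasp point. The pads swing forward as they close: fully open they stand 13 mm farther back than shut.
Start: joints at [-1.496, 0.313, 1.498, -0, 1.331, -0.223], TCP at [154.031, -501.902, 231.294] pointing down, gripper open.
Joint ranges: [-2.94, 2.94], [-0.97, 2.17], [0.19, 2.56], [-1.23, 4.37], [0.02, 3.11], [-2.88, 2.88]. Speed limits (rad/s): [2.39, 2.39, 3.01, 3.14, 3.14, 3.14].

### API

Orientations are given as a unit quaternion [w, x, y, z].
In Python, from rig import sense, optics, ctrl gives the robot as it stands.
- The arm moves only by the tool play_rows, never from a script. Its argument "plan" is a list of rows, each a list of 7 numbers: the shift along the world's x, y, z in mm, then the turn, a rotation vector about the world's x, y, z in rad, then the opening, from -1 (shut) to 1 (fully open), so that 0 is half open. A call has 1 to 5 rows; each row shifts and turns the pose as measured when the row begins; what a row does not reach is not made up. A row lasts 1/12 s, in which the tool goes at most 41.7 mm and 7.16 degrees, less where a joint would pass 70% of its speed; a pose out of reach is approached as far as the arm can. A call is refused whole if a number of a shift passes 41.7 or a number of a turn 0.125, either way. A call with a gripper value outside its range is refused whole. The fingers move at their own pace and stop on an object; "grip_force" is the grip in N (left out, the last holds). Time passes only in rows, so rows that do not move let the fingers close. It gives the time, the measured TCP pose, the force and the opening at its end, in the units of the state.
- sense(): the state, without advancing time (a new reading comes with each control period).
- optics.capture(name): name is "scene" or "top" or "wrist"; returns a dict with "img" (384x512x3 uint8, blue, green, red), "fx", "fy", "cx", "cy" (pixels), "world_to_cam" (4x4, takes a point from world to camera coordinates). Camera axes: x right, y up, looking along -z (the intrinsics and any distortion apply to the point x, -y, -z); pixel columns grow to the right and rows downward; lengths in mm; the calibration is good to about 2 mm. A picture is of the moment at which its call begins. There is no depth.
- ctrl.finish_job(): hands the job in, once; it reports no verdict.
The state is a dict: "time_s": time; "joints": joint angles; "dq": joint speeds; "tau": joint torques, N m; "eef_pos": TCP position; "ee_rot": TCP orientation; "force": force on the tool from outside, world axes, zero at the start; "wrist_torque": the same for the moment, N m; "grip_width": opening from 0.0 (shut) to 1.0 (fully open).
Only numpy, scipy, OpenCV 4.12 (cv2) and the standard library are available. Lean on these libraries where they do the work, as an engineer would, in place of code of your own. Each camera call takes 0.05 s, during which the arm holds its last target. There are 200 camera calls.

## Working session

There is one attempt and no reset: what is moved stays moved. The work goes in short steps, Python scripts to look and compute and a tool call to move; the robot and the scene stay as the last step left them, time stands still between calls to the robot, and variables do not carry over. Pictures are saved under pics/ and viewed, about 8 in all and at most 12, crops included, and the job is handed in when it is done.

Besides the shell and the picture viewer there is one more tool, called after "Call:" as name(argument=value, ...), one argument or row to a line, values as JSON. play_rows: Moves the arm, as the interface text tells. Its arguments: {"type":"object","properties":{"plan":{"type":"array"},"grip_force":{"type":"number"}},"required":["plan"]}

```bash
mkdir -p pics
cat > h.py <<'E'
import numpy as np, cv2
from rig import sense, optics, ctrl
def ray(c,u,v):
    d=np.array([(u-c["cx"])/c["fx"],-(v-c["cy"])/c["fy"],-1.0]); M=np.array(c["world_to_cam"]); R,t=M[:3,:3],M[:3,3]
    return -R.T@t, R.T@d
def onz(c,u,v,z):
    o,d=ray(c,u,v); return o+d*(z-o[2])/d[2]
def proj(c,p):
    M=np.array(c["world_to_cam"]); q=M[:3,:3]@np.array(p,float)+M[:3,3]
    return c["cx"]+c["fx"]*q[0]/-q[2], c["cy"]+c["fy"]*-q[1]/-q[2]
E
python3 - <<'E'
from h import *
for n in("scene","top"):
    c=optics.capture(n); cv2.imwrite(f"pics/{n}0.png",c["img"]); print(n,{k:v for k,v in c.items() if k not in("img",)})
s=sense();print(s)
E
```

```text
scene {'fx': 438.1935944147467, 'fy': 438.1935944147467, 'cx': 257.36407805656046, 'cy': 191.73412733407633, 'world_to_cam': array([[-8.35190247e-02,  9.96483665e-01, -6.69903347e-03,
        -2.08957949e+01],
       [-8.38296318e-01, -6.66229177e-02,  5.41129069e-01,
         4.91706490e+02],
       [ 5.38779969e-01,  5.08103472e-02,  8.40912869e-01,
        -1.56043666e+03],
       [ 0.00000000e+00,  0.00000000e+00,  0.00000000e+00,
         1.00000000e+00]])}
top {'fx': 488.2538830224247, 'fy': 488.2538830224247, 'cx': 257.5417958670537, 'cy': 193.6071546533568, 'world_to_cam': array([[-1.93186308e-02, -9.99617788e-01, -1.97754294e-02,
         1.20945807e+02],
       [ 9.85630225e-01, -2.23605883e-02,  1.67430771e-01,
        -6.21139248e+02],
       [-1.67808967e-01, -1.62567277e-02,  9.85685482e-01,
        -1.13985353e+03],
       [ 0.00000000e+00,  0.00000000e+00,  0.00000000e+00,
         1.00000000e+00]])}
{'time_s': 0.1, 'joints': array([-1.49640605e+00,  3.13381720e-01,  1.49832827e+00, -1.06497550e-05,
        1.33099400e+00, -2.23391492e-01]), 'dq': array([-9.72085224e-05, -1.06421841e-03, -7.00132544e-04, -4.62745251e-04,
       -3.88265660e-03,  7.56593707e-04]), 'tau': array([ 3.03269808e-03, -4.12896931e+01, -2.60139441e+01, -2.08397441e-04,
        3.01753927e-03,  8.99186773e-06]), 'eef_pos': array([ 154.00869413, -501.67586407,  230.81097086]), 'ee_rot': array([-5.54514726e-04,  9.88935873e-01,  1.48342611e-01,  3.62020966e-05]), 'force': array([-0.76676912, -0.33903306, -0.43522059]), 'wrist_torque': array([ 0.00751259, -0.00767448,  0.0466479 ]), 'grip_width': 1.0011391797291922}
```

View pics/top0.png

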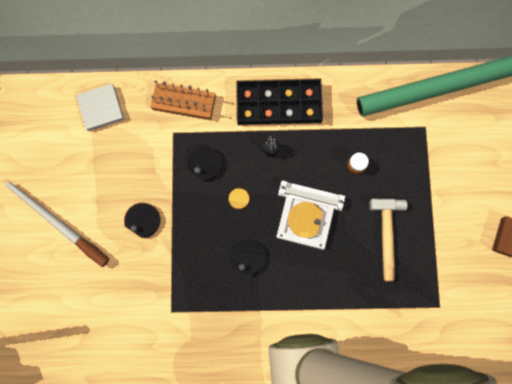

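View pics/scene0.png

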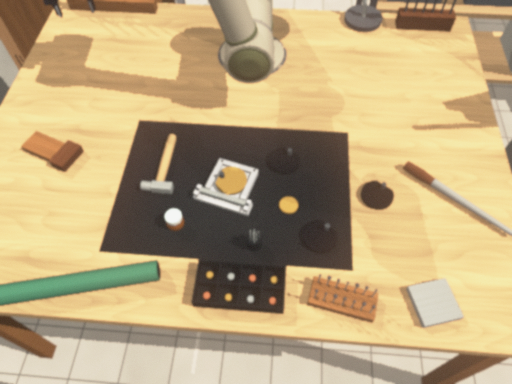

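Top view: the brass die is at about (306,220) in the white shoe, with its pin near (318,222) and the bar above it at about (311,195). Possible mix-ups are the black dies with pins at (206,163), (143,220) and (249,258), and the plain brass blank at (239,198). I choose the brass one in the shoe and will check it in a close crop.

Run:
```python
from h import *
c=optics.capture("top"); im=c["img"]
x0,y0=265,170
cr=cv2.resize(im[y0:y0+90,x0:x0+100],None,fx=6,fy=6,interpolation=cv2.INTER_CUBIC); cv2.imwrite("pics/crop1.png",cr)
hsv=cv2.cvtColor(im,cv2.COLOR_BGR2HSV)
m=cv2.inRange(hsv,(12,120,120),(35,255,255)); m[:180]=0;m[260:]=0;m[:,:270]=0;m[:,350:]=0
cn=max(cv2.findContours(m,0,1)[0],key=cv2.contourArea); (u,v),r=cv2.minEnclosingCircle(cn); print("die",u,v,r,onz(c,u,v,26))
m2=((im.min(2)>140)&(hsv[...,1]<60)).astype('uint8')*255; m2[:178]=0;m2[260:]=0;m2[:,:268]=0;m2[:,350:]=0
cn=max(cv2.findContours(m2,0,1)[0],key=cv2.contourArea); print(cv2.minAreaRect(cn))
```

```text
die 305.48004150390625 219.3829803466797 17.850461959838867 [560.86062516  -9.03124246  26.        ]
((306.2393798828125, 215.41844177246094), (65.50911712646484, 56.7177734375), 13.79948616027832)
```

View pics/crop1.png

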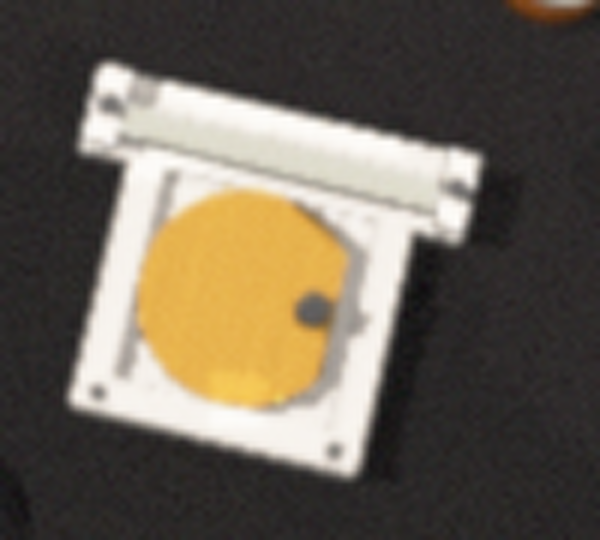

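The crop confirms it: a brass disc with its pin at full-image (317.2, 221.7), and the bar's inner edge running from (285,194) to (337,204). The flat now faces right in the image (-y), so the die needs roughly +75° counter-clockwise. I'll move over it for the close look and shut the gripper on the way.

Call:
play_rows(
  plan=[
    [24,32,0,0,0,-0.036,-1],
    [24,32,0,0,0,-0.036,-1],
    [24,32,0,0,0,-0.036,-1],
    [24,32,0,0,0,-0.036,-1],
    [24,32,0,0,0,-0.036,-1],
  ],
  grip_force=20,
)

```text
time_s: 0.57
eef_pos: [272.9, -339.4, 228.3]
ee_rot: [-0.002, 0.999, 0.05, -0.001]
force: [0.7, 0.0, 0.3]
grip_width: 0.302
```

Call:
play_rows(
  plan=[
    [24,32,0,0,0,-0.036,-1],
    [24,32,0,0,0,-0.036,-1],
    [24,32,0,0,0,-0.036,-1],
    [24,32,0,0,0,-0.036,-1],
    [24,32,0,0,0,-0.036,-1],
  ],
)

```text
time_s: 0.98
eef_pos: [395.6, -170.7, 228.3]
ee_rot: [-0.002, 0.999, -0.046, -0.0]
force: [0.8, -1.3, 0.5]
grip_width: 0.0
```

Call:
play_rows(
  plan=[
    [24,32,0,0,0,-0.036,-1],
    [24,32,0,0,0,-0.036,-1],
    [20,30,0,0,0,-0.036,-1],
    [10,20,0,0,0,-0.036,-1],
    [0,0,0,0,0,0,-1],
  ],
)

```text
time_s: 1.4
eef_pos: [478.0, -44.7, 227.8]
ee_rot: [-0.002, 0.993, -0.119, 0.0]
force: [0.3, -0.1, 0.1]
grip_width: 0.004
```

Run:
```python
from h import *
c=optics.capture("wrist"); cv2.imwrite("pics/w1.png",c["img"]); s=sense(); print(s["eef_pos"],s["ee_rot"],s["force"],s["grip_width"])
np.save("w1.npy",c,allow_pickle=True)
t=optics.capture("top")
P=lambda x,y,z:onz(t,265+x/6-.4,170+y/6-.4,z)
for n,a in dict(BL=(72,405,22),BR=(357,475,22),barL=(120,145,28),barR=(435,205,28),pin=(313,310,44)).items(): print(n,P(*a))
```

```text
[477.3763365  -46.0255749  227.70920219] [-2.12984496e-03  9.92987690e-01 -1.18198447e-01 -1.94942472e-04] [ 0.33356185 -0.80421486  0.46195718] 0.0005120834675879909
BL [518.87747487  63.42610783  22.        ]
BR [487.81920998 -52.40369845  22.        ]
barL [625.96090528  40.81771904  28.        ]
barR [597.86126006 -88.54024412  28.        ]
pin [553.60221722 -34.83511081  44.        ]
```

View pics/w1.png

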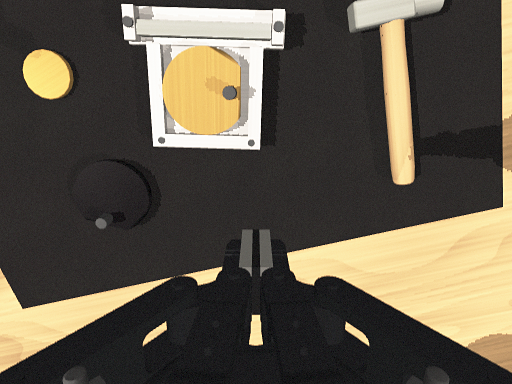

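Wrist view: the shoe's lower corners are at (153,149) and (261,150), the pin top is at (230,92), the flat faces right along x≈240, and the bar's inner edge is at row ≈40. Next I'll refine these by masks.

Run:
```python
from h import *
c=np.load("w1.npy",allow_pickle=True).item(); im=c["img"]; hsv=cv2.cvtColor(im,cv2.COLOR_BGR2HSV)
m=cv2.inRange(hsv,(0,0,95),(180,70,255)); m[:,:110]=0;m[:,300:]=0;m[170:]=0
cn=max(cv2.findContours(m,0,1)[0],key=cv2.contourArea); ap=cv2.approxPolyDP(cn,3,True)[:,0]; print(ap.tolist())
bl=onz(c,153,149,22);br=onz(c,261,150,22)
pts=cn[:,0].astype(float)
bot=pts[(pts[:,1]>140)&(pts[:,0]>158)&(pts[:,0]<256)]
f=np.polyfit(bot[:,0],bot[:,1],1)
L=pts[(pts[:,1]>60)&(pts[:,1]<140)&(pts[:,0]<165)];R=pts[(pts[:,1]>60)&(pts[:,1]<140)&(pts[:,0]>250)]
fl=np.polyfit(L[:,1],L[:,0],1);fr=np.polyfit(R[:,1],R[:,0],1)
def X(g): 
    v=f[1];u=0
    for _ in range(20): u=np.polyval(g,v);v=np.polyval(f,u)
    return onz(c,u+.0,v,22)
bl,br=X(fl),X(fr); e=(bl-br)[:2]; print("corners",bl,br,np.linalg.norm(e))
yv=e/np.linalg.norm(e); xv=np.array([yv[1],-yv[0]]); mid=(bl+br)[:2]/2+60*xv
print("shoe mid",mid,"az",np.degrees(np.arctan2(xv[1],xv[0])))
S=lambda p:((p[:2]-mid)@xv,(p[:2]-mid)@yv)
d=cv2.inRange(hsv,(10,90,90),(35,255,255)); d[:,:140]=0;d[:,270:]=0;d[160:]=0
cd=max(cv2.findContours(d,0,1)[0],key=cv2.contourArea)
a=cd[:,0].astype(float); W=np.array([S(onz(c,u,v,26)) for u,v in a]); 
# circle fit on left side and bottom arc
sel=W[(W[:,1]>-10)]
A=np.c_[2*sel,np.ones(len(sel))]; q=np.linalg.lstsq(A,(sel**2).sum(1),rcond=None)[0]; print("die centre (shoe)",q[:2],"r",np.sqrt(q[2]+q[0]**2+q[1]**2))
pm=((im.max(2)<95)).astype('uint8')*255; pm[:80]=0;pm[105:]=0;pm[:,:218]=0;pm[:,242:]=0
cp=max(cv2.findContours(pm,0,1)[0],key=cv2.contourArea); (u,v),r=cv2.minEnclosingCircle(cp); print("pin px",u,v,r,S(onz(c,u,v,44)),onz(c,u,v,44))
for x in(165,205,245):
    col=im[25:60,x].mean(1).astype(int); print(x,col.tolist())
for v in (36,38,40,42,44,46): print(v,S(onz(c,205,v,28)),S(onz(c,205,v,12)))
t=optics.capture("top"); print([S(onz(t,317.2,221.7,44))])
```

```text
[[121, 4], [124, 39], [130, 44], [146, 45], [153, 146], [259, 149], [264, 48], [283, 48], [284, 9]]
corners [519.99697367  64.66066685  22.        ] [488.2929858  -50.38439531  22.        ] 119.33360454515292
shoe mid [561.98873427  -8.80238056] az -15.407081434115765
die centre (shoe) [0.18108901 0.14945117] r 44.30275781649573
pin px 232.5 92.5 5.522780418395996 (np.float64(0.5964716715971737), np.float64(-30.71121034810802)) [554.40456112 -38.56837688  44.        ]
165 [219, 219, 218, 220, 217, 215, 217, 216, 219, 230, 144, 69, 164, 254, 254, 251, 249, 251, 254, 225, 182, 182, 182, 184, 184, 165, 161, 161, 159, 156, 159, 159, 161, 160, 164]
205 [223, 221, 219, 218, 218, 214, 214, 213, 216, 219, 225, 175, 94, 107, 252, 254, 252, 245, 240, 249, 220, 187, 186, 185, 189, 186, 190, 188, 187, 187, 190, 191, 189, 190, 189]
245 [224, 224, 226, 223, 222, 219, 218, 218, 217, 218, 220, 221, 232, 145, 56, 249, 252, 245, 243, 243, 250, 235, 152, 223, 242, 243, 242, 242, 245, 246, 244, 244, 242, 247, 197]
36 (np.float64(53.361812082457014), np.float64(-1.696199566020284)) (np.float64(55.57407747959964), np.float64(0.8071118840320449))
38 (np.float64(51.54402610018274), np.float64(-1.664024813475194)) (np.float64(53.67113810452249), np.float64(0.8407938488499422))
40 (np.float64(49.71987448608855), np.float64(-1.6317373894546612)) (np.float64(51.76153490237458), np.float64(0.8745937631894577))
42 (np.float64(47.88932374419885), np.float64(-1.5993367010811106)) (np.float64(49.84523280807613), np.float64(0.9085122477013295))
44 (np.float64(46.052340143117995), np.float64(-1.566822151309807)) (np.float64(47.922196510098736), np.float64(0.9425499273985019))
46 (np.float64(44.20888971395689), np.float64(-1.534193138892634)) (np.float64(45.99239044829561), np.float64(0.976707431694377))
[(np.float64(-1.9434022106611273), np.float64(-28.586770524629053))]
```

Shoe mid is (562,-9) at azimuth ≈ -15.3°, with the die near (0,0) in the shoe frame. The pin is at about (0.5,-28), so it is about 90° off. The bar's face is at x≈53 mm. Corner width 119.3 vs 120 and pin radius 28 vs 27 both hold up. I'll come down behind the pin on its -x side.

Call:
play_rows(
  plan=[
    [10.2,2.6,-34,0,0,-0.006,-1],
    [10.2,2.6,-34,0,0,-0.006,-1],
    [10.2,2.6,-34,0,0,-0.006,-1],
    [10.2,2.6,-34,0,0,-0.006,-1],
    [10,2.6,-20,0,0,-0.006,-1],
  ],
)

```text
time_s: 1.97
eef_pos: [528.4, -43.0, 72.0]
ee_rot: [0.001, 0.99, -0.138, 0.007]
force: [-0.5, -0.1, -0.7]
grip_width: 0.002
```

Call:
play_rows(
  plan=[
    [0,0,0,0,0,0,-1],
    [0,0,0,0,0,0,-1],
  ],
)

```text
time_s: 2.13
eef_pos: [526.4, -45.0, 68.3]
ee_rot: [0.0, 0.99, -0.14, 0.003]
force: [-1.2, 0.1, 0.2]
grip_width: -0.002
```

```bash
cat >> h.py <<'E'
az=np.radians(-15.3); mid=np.array([562,-8.8]); xv=np.array([np.cos(az),np.sin(az)]); yv=np.array([-xv[1],xv[0]])
def S(p): p=np.array(p[:2]); return np.round([(p-mid)@xv,(p-mid)@yv],1)
def Wd(dx,dy): return np.round(dx*xv+dy*yv,2)
def st():
    s=sense(); f=s["force"]; q=s["ee_rot"]
    print("t",round(s["time_s"],2),"shoe",S(s["eef_pos"]),"z",round(s["eef_pos"][2],1),"F shoe",np.round([f[:2]@xv,f[:2]@yv,f[2]],1),"yaw",round(np.degrees(2*np.arctan2(q[2],q[1])),1))
E
python3 - <<'E'
from h import *
st(); c=optics.capture("wrist"); cv2.imwrite("pics/w2.png",c["img"])
E
```

```text
t 2.13 shoe [-24.7 -44.3] z 68.3 F shoe [-1.2 -0.3  0.2] yaw -16.1
```

View pics/w2.png

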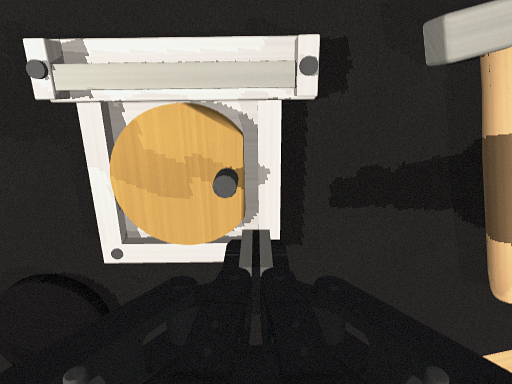

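Close wrist view: pin top at (225,183), flat facing right along x≈245, bar's inner top edge at row ≈88, fingertips at (256,235). The fingers need to shift towards +y before going down.

Run:
```python
from h import *
c=optics.capture("wrist")
print("pin",S(onz(c,225,181,44)),"die L/R/top/bot",[S(onz(c,u,v,26)) for u,v in((110,170),(245,170),(185,102),(185,245))])
col=c["img"][80:110,180].mean(1).astype(int);print(col.tolist())
print("bar",[S(onz(c,180,v,28)) for v in(86,88,90)])
print("move to (-26,-32):",Wd(-26+24.7,-32+44.3))
```

```text
pin [  3.8 -27.6] die L/R/top/bot [array([ 6.5, 43.9]), array([  5.4, -38.2]), array([45.8, -4.9]), array([-44.7,   2.3])]
[199, 197, 199, 200, 200, 201, 204, 209, 148, 233, 246, 244, 244, 243, 243, 234, 231, 232, 236, 208, 126, 180, 195, 169, 163, 163, 164, 164, 163, 164]
bar [array([54.5, -3.2]), array([53.5, -3.1]), array([52.4, -3. ])]
move to (-26,-32): [ 1.99 12.21]
```

Call:
play_rows(
  plan=[
    [2,14,0,0,0,0,-1],
    [0,0,-16,0,0,0,-1],
    [0,0,-14,0,0,0,-1],
    [0,0,-4,0,0,0,-1],
    [0,0,0,0,0,0,-1],
  ],
)

```text
time_s: 2.65
eef_pos: [531.3, -34.0, 44.1]
ee_rot: [0.002, 0.99, -0.141, 0.011]
force: [-0.3, -0.0, -0.8]
grip_width: -0.003
```

```bash
python3 -c "
from h import *
st()"
```

```text
t 2.65 shoe [-23.  -32.4] z 44.1 F shoe [-0.2 -0.1 -0.8] yaw -16.2
```

Call:
play_rows(
  plan=[
    [-1,0,-10,0,0,0,-1],
    [0,0,-4,0,0,0,-1],
    [0,0,0,0,0,0,-1],
  ],
)

```text
time_s: 2.9
eef_pos: [531.4, -35.1, 32.3]
ee_rot: [0.002, 0.99, -0.141, 0.014]
force: [-0.5, 0.5, 0.7]
grip_width: -0.0
```

```bash
python3 -c "
from h import *
st(); print(Wd(3,0),Wd(2,0),Wd(0,2),Wd(2,1))"
```

```text
t 2.9 shoe [-22.6 -33.4] z 32.3 F shoe [-0.6  0.4  0.7] yaw -16.2
[ 2.89 -0.79] [ 1.93 -0.53] [0.53 1.93] [2.19 0.44]
```

Call:
play_rows(
  plan=[
    [2.9,-0.8,0,0,0,0,-1],
    [2.9,-0.8,0,0,0,0,-1],
    [2.9,-0.8,0,0,0,0,-1],
  ],
)

```text
time_s: 3.15
eef_pos: [540.3, -37.7, 32.9]
ee_rot: [0.002, 0.99, -0.141, 0.014]
force: [-1.0, 0.3, -0.1]
grip_width: 0.004
```

```bash
python3 -c "
from h import *
st()"
```

```text
t 3.15 shoe [-13.3 -33.6] z 32.9 F shoe [-1.   0.  -0.1] yaw -16.2
```

Call:
play_rows(
  plan=[
    [2.0,-0.4,0,0,0,0,-1],
    [2.0,-0.4,0,0,0,0,-1],
    [2.0,-0.4,0,0,0,0,-1],
    [2.0,-0.4,0,0,0,0,-1],
  ],
)

```text
time_s: 3.48
eef_pos: [549.5, -39.8, 33.0]
ee_rot: [0.002, 0.99, -0.141, 0.014]
force: [-0.9, 0.4, -0.2]
grip_width: -0.002
```

```bash
python3 -c "
from h import *
st(); c=optics.capture('wrist'); cv2.imwrite('pics/w3.png',c['img'])"
```

```text
t 3.48 shoe [ -3.9 -33.1] z 33.0 F shoe [-1.   0.1 -0.2] yaw -16.2
```

View pics/w3.png

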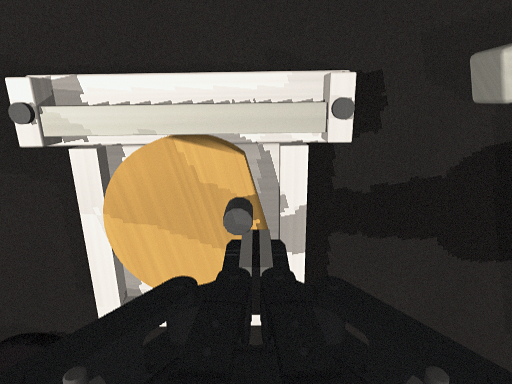

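The pin has been engaged at (237,218). The flat, running (245,150) to (265,215), has begun to turn about 15° the right way.

```bash
python3 -c "
from h import *
c=optics.capture('wrist'); print('pin',S(onz(c,237,216,44)),'flat',S(onz(c,245,152,26)),S(onz(c,262,210,26)),'die',S(onz(c,103,213,26)),S(onz(c,175,135,26)),'bar',S(onz(c,180,135,28)))
print(Wd(2,1),Wd(2,2),Wd(1,2))"
```

```text
pin [ 18.3 -24.9] flat [ 44.5 -28.6] [ 14.4 -36.6] die [14.  45.1] [53.2  4.7] bar [53.4  1.8]
[2.19 0.44] [2.46 1.4 ] [1.49 1.67]
```

Call:
play_rows(
  plan=[
    [2.2,0.4,0,0,0,0,-1],
    [2.2,0.4,0,0,0,0,-1],
    [2.2,0.4,0,0,0,0,-1],
    [2.2,0.4,0,0,0,0,-1],
    [2.2,0.4,0,0,0,0,-1],
  ],
)

```text
time_s: 4.0
eef_pos: [560.1, -37.6, 32.6]
ee_rot: [0.002, 0.99, -0.141, 0.012]
force: [-3.2, -0.4, 0.6]
grip_width: -0.001
```

```bash
python3 -c "
from h import *
st()"
```

```text
t 4.0 shoe [  5.8 -28.3] z 32.6 F shoe [-3.  -1.2  0.6] yaw -16.2
```

Call:
play_rows(
  plan=[
    [-5.8,1.6,0,0,0,0,-1],
    [-6.3,-23.2,0,0,0,0,-1],
    [0,-3,0,0,0,0,-1],
    [13,-3.6,0,0,0,0,-1],
    [13,-3.6,0,0,0,0,-1],
  ],
)

```text
time_s: 4.42
eef_pos: [573.9, -68.7, 33.3]
ee_rot: [0.002, 0.99, -0.141, 0.014]
force: [-0.4, 0.7, -0.2]
grip_width: 0.0
```

```bash
python3 -c "
from h import *
st(); c=optics.capture('wrist'); cv2.imwrite('pics/w4.png',c['img'])"
```

```text
t 4.42 shoe [ 27.3 -54.7] z 33.3 F shoe [-0.5  0.5 -0.2] yaw -16.2
```

View pics/w4.png

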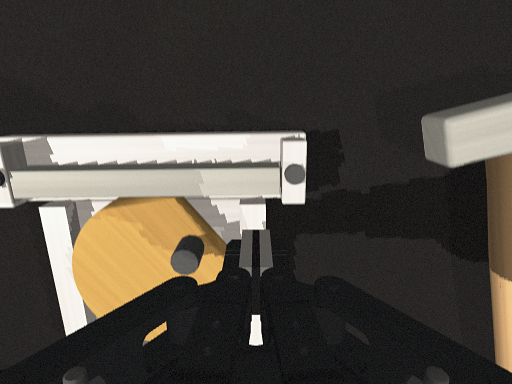

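The flat now lies at about 45°, (180,200) to (225,250), and the finger at (256,235) is outside the pin at (187,258). Next I push towards +y.

Call:
play_rows(
  plan=[
    [2.0,3.6,0,0,0,0,-1],
    [2.0,3.6,0,0,0,0,-1],
    [2.0,3.6,0,0,0,0,-1],
    [1.3,2.7,0,0,0,0,-1],
  ],
)

```text
time_s: 4.8
eef_pos: [583.1, -54.3, 33.5]
ee_rot: [0.002, 0.99, -0.141, 0.015]
force: [-2.0, -9.9, 1.2]
grip_width: 0.004
```

Call:
play_rows(
  plan=[
    [0.7,2.0,0,0,0,0,-1],
    [0.7,2.0,0,0,0,0,-1],
    [0.7,2.0,0,0,0,0,-1],
  ],
)

```text
time_s: 5.05
eef_pos: [586.1, -52.1, 35.0]
ee_rot: [0.007, 0.99, -0.139, 0.018]
force: [0.2, -9.7, 1.1]
grip_width: 0.001
```

```bash
python3 -c "
from h import *
st()"
```

```text
t 5.05 shoe [ 34.7 -35.4] z 35.0 F shoe [ 2.7 -9.3  1.1] yaw -16.0
```

```bash
python3 -c "
from h import *
c=optics.capture('wrist'); cv2.imwrite('pics/w5.png',c['img']);s=sense();print(s['force'],s['wrist_torque'])"
```

```text
[ 1.11444609 -9.35401821  0.32855526] [-1.56268821 -0.09017305 -0.05741386]
```

View pics/w5.png

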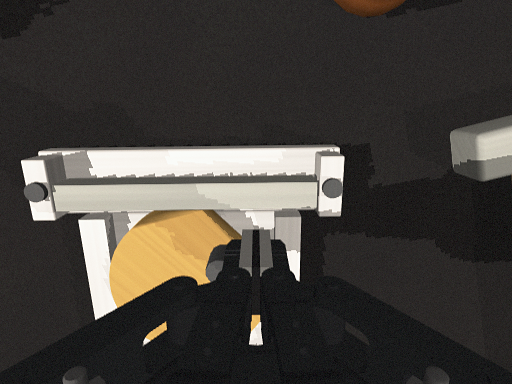

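The finger face is against the pin at (215,262), but the near corner pushes it partly backward (-x), so the die isn't turning. I'll back off, turn the tool 40° so a face pushes tangentially, and approach from behind the pin.

Call:
play_rows(
  plan=[
    [-3.2,-11.6,-1,0,0,0,-1],
    [-1,-3,-1,0,0,0.12,-1],
    [-13.5,3.7,0,0,0,0.12,-1],
    [-13.5,3.7,0,0,0,0.12,-1],
    [0,0,0,0,0,0.12,-1],
  ],
)

```text
time_s: 5.52
eef_pos: [552.6, -59.5, 32.7]
ee_rot: [0.002, 0.994, 0.109, 0.02]
force: [0.2, 0.1, -0.3]
grip_width: 0.002
```

Call:
play_rows(
  plan=[
    [0,0,0,0,0,0.12,-1],
    [0,0,0,0,0,0.1,-1],
    [0,0,0,0,0,0,-1],
  ],
)

```text
time_s: 5.77
eef_pos: [550.5, -59.5, 32.6]
ee_rot: [-0.001, 0.974, 0.225, 0.019]
force: [-0.1, -0.5, -1.0]
grip_width: 0.001
```

```bash
python3 -c "
from h import *
st(); c=optics.capture('wrist'); cv2.imwrite('pics/w6.png',c['img'])"
```

```text
t 5.77 shoe [  2.3 -51.9] z 32.6 F shoe [ 0.  -0.5 -1. ] yaw 26.0
```

View pics/w6.png

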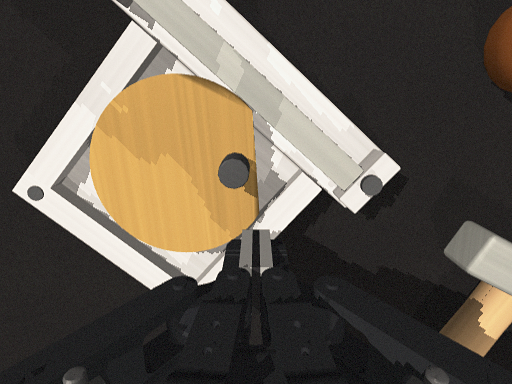

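Pin top is at (233,170) and the flat runs vertically at x≈255, so the die is 49° short. The face is now tangential and needs a shift to the left in the image.

```bash
python3 -c "
from h import *
c=optics.capture('wrist'); p=onz(c,234,169,44); print('pin',S(p)); s=sense(); a=np.radians(26); e=np.array([np.cos(a),np.sin(a)]); l=np.array([-e[1],e[0]]); d=p[:2]-s['eef_pos'][:2]; print('ahead',d@e,'left',d@l, 'e',e,'l',l)
print('die',S(onz(c,90,150,26)),S(onz(c,185,252,26)),S(onz(c,180,73,26)))
for n in(1,): print(e*3,l*10)"
```

```text
pin [ 29.2 -16.9]
ahead 43.14526080393892 left 8.581854610946579 e [0.89879405 0.43837115] l [-0.43837115  0.89879405]
die [-12.9  40.1] [-26.  -27.8] [43.6 28.6]
[2.69638214 1.31511344] [-4.38371147  8.98794046]
```

Call:
play_rows(
  plan=[
    [-3.5,7.2,0,0,0,0,-1],
    [6.3,3.1,0,0,0,0,-1],
    [4.5,2.2,0,0,0,0,-1],
    [2.7,1.3,0,0,0,0,-1],
    [1.8,0.9,0,0,0,0,-1],
  ],
)

```text
time_s: 6.28
eef_pos: [563.2, -42.9, 32.5]
ee_rot: [-0.002, 0.976, 0.217, 0.019]
force: [0.6, -0.6, -0.6]
grip_width: 0.002
```

```bash
python3 -c "
from h import *
st()"
```

```text
t 6.28 shoe [ 10.2 -32.6] z 32.5 F shoe [ 0.7 -0.4 -0.6] yaw 25.1
```

Call:
play_rows(
  plan=[
    [2.9,1.3,0,0,0,0.0,-1],
    [2.3,-0.3,0,0,0,0.075,-1],
    [2.3,-0.2,0,0,0,0.075,-1],
    [2.3,0.0,0,0,0,0.075,-1],
    [2.3,0.2,0,0,0,0.075,-1],
  ],
)

```text
time_s: 6.7
eef_pos: [575.6, -41.3, 31.9]
ee_rot: [-0.005, 0.931, 0.365, 0.016]
force: [-2.5, -1.0, 1.0]
grip_width: 0.0
```

```bash
python3 -c "
from h import *
st()"
```

```text
t 6.7 shoe [ 21.7 -27.8] z 31.9 F shoe [-2.2 -1.6  1. ] yaw 42.9
```

Call:
play_rows(
  plan=[
    [2.3,0.4,0,0,0,0.075,-1],
    [2.2,0.6,0,0,0,0.075,-1],
    [2.2,0.75,0,0,0,0.075,-1],
    [2.1,0.9,0,0,0,0.075,-1],
    [2.0,1.1,0,0,0,0.075,-1],
  ],
)

```text
time_s: 7.12
eef_pos: [587.6, -39.0, 31.8]
ee_rot: [-0.007, 0.841, 0.54, 0.014]
force: [0.2, -2.2, 1.4]
grip_width: 0.003
```

```bash
python3 -c "
from h import *
st()"
```

```text
t 7.12 shoe [ 32.7 -22.4] z 31.8 F shoe [ 0.8 -2.1  1.4] yaw 65.4
```

Call:
play_rows(
  plan=[
    [0.8,1.9,0,0,0,0.05,-1],
    [0.7,2.0,0,0,0,0.05,-1],
    [0.4,1.3,0,0,0,0.0,-1],
  ],
)

```text
time_s: 7.37
eef_pos: [590.9, -35.0, 31.8]
ee_rot: [-0.006, 0.811, 0.585, 0.013]
force: [-0.5, -2.3, 0.4]
grip_width: -0.005
```

```bash
python3 -c "
from h import *
st(); c=optics.capture('wrist'); cv2.imwrite('pics/w7.png',c['img']); np.save('w7.npy',c,allow_pickle=True)"
```

```text
t 7.37 shoe [ 34.7 -17.6] z 31.8 F shoe [ 0.1 -2.3  0.4] yaw 71.6
```

View pics/w7.png

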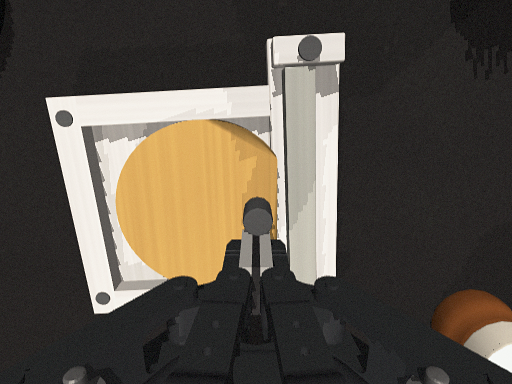

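The flat (x≈277) is now nearly parallel to the bar (face x≈285), and the pin is at (257,215). I'll back away and go round behind the pin on the die-centre side, turning the tool back square for the final push.

Call:
play_rows(
  plan=[
    [-2.6,-9.6,0,0,0,0,-1],
    [-13,3.0,0,0,0,-0.1,-1],
    [-13,3.5,0,0,0,-0.12,-1],
    [0,0,0,0,0,-0.12,-1],
    [0,0,0,0,0,-0.12,-1],
  ],
)

```text
time_s: 7.83
eef_pos: [560.5, -39.9, 31.3]
ee_rot: [-0.003, 0.927, 0.374, 0.015]
force: [-0.4, -0.1, -0.5]
grip_width: 0.001
```

Call:
play_rows(
  plan=[
    [0,0,0,0,0,-0.12,-1],
    [0,0,0,0,0,-0.12,-1],
    [0,0,0,0,0,-0.12,-1],
    [0,0,0,0,0,-0.12,-1],
    [0,0,0,0,0,-0.12,-1],
  ],
)

```text
time_s: 8.25
eef_pos: [559.0, -42.5, 31.3]
ee_rot: [0.0, 0.997, 0.071, 0.015]
force: [1.0, 1.2, 0.0]
grip_width: 0.001
```

Call:
play_rows(
  plan=[
    [0,0,0,0,0,-0.12,-1],
    [0,0,0,0,0,-0.12,-1],
    [0,0,0,0,0,-0.12,-1],
    [0,0,0,0,0,-0.12,-1],
    [0,0,0,0,0,0,-1],
  ],
)

```text
time_s: 8.67
eef_pos: [557.9, -45.1, 31.1]
ee_rot: [0.004, 0.983, -0.181, 0.014]
force: [0.4, -0.4, -1.1]
grip_width: -0.004
```

```bash
python3 -c "
from h import *
st(); c=np.load('w7.npy',allow_pickle=True).item(); print('pin',S(onz(c,257,212,44)),'flat',S(onz(c,277,155,26)),S(onz(c,277,235,26)),'bar',S(onz(c,284,100,28)),S(onz(c,286,220,28)))
print(c['img'][190,270:292].astype(int).tolist())"
```

```text
t 8.67 shoe [  5.7 -36.1] z 31.1 F shoe [ 0.5 -0.3 -1.1] yaw -20.9
pin [37.7  5.4] flat [48.7 27.4] [ 47.2 -14.6] bar [52.7 52.9] [51.9 -5.7]
[[86, 157, 202], [88, 162, 209], [88, 159, 206], [88, 159, 206], [85, 158, 205], [82, 155, 203], [71, 137, 185], [116, 132, 142], [125, 128, 132], [225, 231, 238], [225, 231, 237], [224, 230, 236], [223, 230, 235], [227, 232, 239], [234, 242, 247], [90, 95, 98], [52, 56, 56], [44, 46, 46], [149, 158, 164], [167, 181, 183], [167, 180, 181], [165, 179, 181]]
```

Call:
play_rows(
  plan=[
    [4.9,17.8,1,0,0,0.05,-1],
    [4.9,17.8,0,0,0,0.04,-1],
    [0,0,0,0,0,0,-1],
  ],
)

```text
time_s: 8.92
eef_pos: [567.6, -10.5, 32.1]
ee_rot: [0.003, 0.991, -0.133, 0.014]
force: [0.4, 0.6, 0.9]
grip_width: -0.005
```

```bash
python3 -c "
from h import *
st()"
```

```text
t 8.92 shoe [ 5.8 -0.2] z 32.1 F shoe [0.3 0.7 0.9] yaw -15.3
```

Call:
play_rows(
  plan=[
    [4.9,-0.8,0,0,0,0,-1],
    [3.9,-1.1,0,0,0,0,-1],
    [1.9,-0.5,0,0,0,0,-1],
    [1.9,-0.5,0,0,0,0,-1],
    [1.9,-0.5,0,0,0,0,-1],
  ],
)

```text
time_s: 9.33
eef_pos: [582.5, -16.7, 31.9]
ee_rot: [0.003, 0.991, -0.132, 0.013]
force: [-1.5, 1.1, 0.9]
grip_width: -0.006
```

```bash
python3 -c "
from h import *
st()"
```

```text
t 9.33 shoe [21.8 -2.2] z 31.9 F shoe [-1.8  0.7  0.9] yaw -15.2
```

Call:
play_rows(
  plan=[
    [1.0,-0.2,0,0,0,0,-1],
    [1.0,-0.2,0,0,0,0,-1],
  ],
)

```text
time_s: 9.5
eef_pos: [584.2, -17.8, 31.6]
ee_rot: [0.003, 0.991, -0.133, 0.012]
force: [-2.4, 1.0, 0.6]
grip_width: -0.002
```

Call:
play_rows(
  plan=[
    [1.0,-0.2,0,0,0,0,-1],
  ],
)

```text
time_s: 9.58
eef_pos: [584.9, -18.0, 31.5]
ee_rot: [0.002, 0.991, -0.133, 0.011]
force: [-5.6, 1.6, 2.5]
grip_width: 0.0
```

```bash
python3 -c "
from h import *
st()"
```

```text
t 9.58 shoe [24.5 -2.8] z 31.5 F shoe [-5.8  0.1  2.5] yaw -15.2
```

Call:
play_rows(
  plan=[
    [1.2,-0.3,0,0,0,0,-1],
    [1.2,-0.3,0,0,0,0,-1],
  ],
)

```text
time_s: 9.75
eef_pos: [584.9, -17.8, 30.8]
ee_rot: [0.002, 0.991, -0.132, 0.008]
force: [-6.7, 2.3, 3.3]
grip_width: 0.003
```

Call:
play_rows(
  plan=[
    [1.2,-0.3,0,0,0,0,-1],
  ],
)

```text
time_s: 9.83
eef_pos: [584.9, -17.6, 30.4]
ee_rot: [0.002, 0.991, -0.132, 0.006]
force: [-7.0, 1.6, 2.9]
grip_width: 0.004
```

```bash
python3 -c "
from h import *
st();c=optics.capture('wrist'); cv2.imwrite('pics/w8.png',c['img']); np.save('w8.npy',c,allow_pickle=True)"
```

```text
t 9.83 shoe [24.4 -2.5] z 30.4 F shoe [-7.2 -0.3  2.9] yaw -15.2
```

View pics/w8.png

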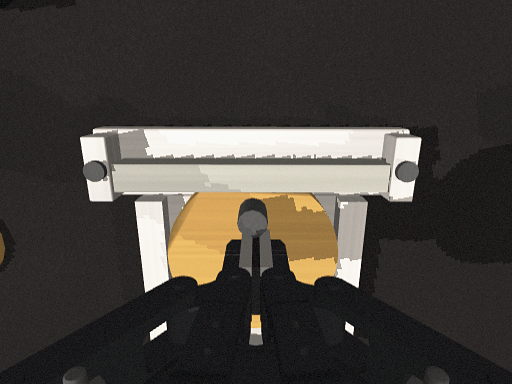

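Flush-looking: the bar's edge is at row ≈193 and the brass meets it from column 195 to 310, with the pin at (252,218), about central. I'll check the boundary numerically.

```bash
cat > chk.py <<'E'
from h import *
def chk(c):
    im=c["img"]; hsv=cv2.cvtColor(im,cv2.COLOR_BGR2HSV)
    m=cv2.inRange(hsv,(8,90,40),(35,255,255))>0; m[:150]=0
    cols=[x for x in range(205,300,5)]
    rows=[np.argmax(m[:,x]) for x in cols]; print(rows)
    # bar's dark/bright edge: strongest fall above the brass
    P=np.array([S(onz(c,x,r,26)) for x,r in zip(cols,rows)]); f=np.polyfit(P[:,1],P[:,0],1); print("flat x",f[1],"skew deg",np.degrees(np.arctan(f[0])),"res",np.std(P[:,0]-np.polyval(f,P[:,1])))
    br=[]
    for x in list(range(180,330,5)):
        col=cv2.cvtColor(im,cv2.COLOR_BGR2GRAY)[165:196,x].astype(int); br.append(165+int(np.argmin(np.diff(col))))
    B=np.array([S(onz(c,x,r,28)) for x,r in zip(range(180,330,5),br)]); g=np.polyfit(B[:,1],B[:,0],1); print(br,"bar x",g[1],np.degrees(np.arctan(g[0])))
    l=[np.argmax(m[r]) for r in (230,240,250)]; rr=[511-np.argmax(m[r][::-1]) for r in(230,240,250)]; print(l,rr)
if __name__=="__main__": chk(np.load('w8.npy',allow_pickle=True).item())
E
python3 chk.py
```

```text
[np.int64(192), np.int64(192), np.int64(192), np.int64(192), np.int64(192), np.int64(192), np.int64(192), np.int64(192), np.int64(193), np.int64(193), np.int64(193), np.int64(193), np.int64(193), np.int64(193), np.int64(193), np.int64(193), np.int64(193), np.int64(193), np.int64(193)]
flat x 52.50435457614945 skew deg 0.8957507528670072 res 0.12760193576404744
[193, 193, 193, 191, 170, 173, 182, 182, 183, 183, 188, 188, 191, 191, 191, 191, 191, 191, 191, 191, 191, 191, 191, 191, 191, 191, 191, 191, 191, 191] bar x 55.253130595385244 2.933669288712362
[np.int64(171), np.int64(0), np.int64(0)] [np.int64(334), np.int64(336), np.int64(337)]
```

Skew is under about 1°, near the pixel limit. I'll nudge the pin sideways under a light push to be sure, then apply the 10 N push.

Call:
play_rows(
  plan=[
    [1.3,1.7,0.5,0,0,0,-1],
    [1.3,1.7,0.5,0,0,0,-1],
  ],
)

```text
time_s: 10.05
eef_pos: [585.7, -14.2, 30.5]
ee_rot: [0.002, 0.991, -0.132, 0.003]
force: [-5.3, -0.6, 0.7]
grip_width: 0.0
```

Call:
play_rows(
  plan=[
    [0.2,-2.1,0.5,0,0,0,-1],
    [0.2,-2.1,0.5,0,0,0,-1],
    [0.2,-2.1,0.3,0,0,0,-1],
  ],
)

```text
time_s: 10.3
eef_pos: [584.5, -18.6, 30.8]
ee_rot: [0.001, 0.991, -0.132, 0.0]
force: [-5.0, 3.4, 1.5]
grip_width: -0.002
```

Call:
play_rows(
  plan=[
    [1.3,1.7,0.3,0,0,0,-1],
  ],
)

```text
time_s: 10.38
eef_pos: [584.9, -17.1, 30.7]
ee_rot: [0.001, 0.991, -0.132, -0.001]
force: [-6.6, -1.3, -1.0]
grip_width: 0.0
```

Call:
play_rows(
  plan=[
    [1.5,-0.4,0.2,0,0,0,-1],
  ],
)

```text
time_s: 10.47
eef_pos: [585.0, -16.9, 30.5]
ee_rot: [0.001, 0.991, -0.132, -0.003]
force: [-11.7, 4.7, 4.1]
grip_width: 0.003
```

Call:
play_rows(
  plan=[
    [1.7,-0.4,0.2,0,0,0,-1],
  ],
)

```text
time_s: 10.55
eef_pos: [585.0, -16.8, 30.2]
ee_rot: [0.0, 0.991, -0.131, -0.006]
force: [-12.9, 2.4, 4.5]
grip_width: 0.002
```

```bash
python3 -c "
from h import *
st()"
```

```text
t 10.55 shoe [24.3 -1.6] z 30.2 F shoe [-13.   -1.1   4.5] yaw -15.1
```

Call:
play_rows(
  plan=[
    [1.1,-0.3,0.3,0,0,0,-1],
    [1.1,-0.3,0.3,0,0,0,-1],
  ],
)

```text
time_s: 10.72
eef_pos: [584.9, -16.6, 30.2]
ee_rot: [-0.0, 0.991, -0.131, -0.009]
force: [-7.9, 1.6, 3.0]
grip_width: -0.002
```

Call:
play_rows(
  plan=[
    [1.2,-0.4,0.3,0,0,0,-1],
    [1.2,-0.4,0.3,0,0,0,-1],
    [1.2,-0.4,0.3,0,0,0,-1],
  ],
)

```text
time_s: 10.97
eef_pos: [584.8, -16.7, 30.4]
ee_rot: [-0.001, 0.991, -0.131, -0.015]
force: [-9.1, 2.2, 4.0]
grip_width: -0.005
```

Call:
play_rows(
  plan=[
    [1.2,-0.4,0.3,0,0,0,-1],
    [1.2,-0.4,0.3,0,0,0,-1],
    [1.2,-0.4,0.3,0,0,0,-1],
    [1.2,-0.4,0.3,0,0,0,-1],
    [1.2,-0.4,0.3,0,0,0,-1],
  ],
)

```text
time_s: 11.38
eef_pos: [584.7, -16.6, 30.6]
ee_rot: [-0.002, 0.991, -0.13, -0.024]
force: [-8.7, 2.1, 3.3]
grip_width: 0.002
```

```bash
python3 -c "
from h import *
st();from chk import chk; chk(optics.capture('wrist'))"
```

```text
t 11.38 shoe [23.9 -1.6] z 30.6 F shoe [-8.9 -0.3  3.3] yaw -14.9
[np.int64(192), np.int64(192), np.int64(192), np.int64(192), np.int64(192), np.int64(192), np.int64(192), np.int64(192), np.int64(192), np.int64(192), np.int64(192), np.int64(192), np.int64(192), np.int64(192), np.int64(193), np.int64(193), np.int64(193), np.int64(193), np.int64(193)]
flat x 52.5207702629768 skew deg 0.4325854551255217 res 0.1534096614297203
[190, 191, 194, 191, 190, 190, 190, 190, 190, 190, 190, 188, 191, 191, 191, 191, 191, 191, 191, 191, 191, 191, 191, 191, 191, 191, 191, 191, 191, 191] bar x 54.107051552520865 -0.11406365123932544
[np.int64(0), np.int64(0), np.int64(0)] [np.int64(334), np.int64(336), np.int64(337)]
```

Call:
play_rows(
  plan=[
    [1.35,-0.4,0.3,0,0,0,-1],
    [1.35,-0.4,0.3,0,0,0,-1],
    [1.35,-0.4,0.3,0,0,0,-1],
    [1.35,-0.4,0.3,0,0,0,-1],
    [1.35,-0.4,0.3,0,0,0,-1],
  ],
)

```text
time_s: 11.85
eef_pos: [584.5, -16.6, 30.8]
ee_rot: [-0.003, 0.991, -0.129, -0.035]
force: [-9.9, 2.9, 3.9]
grip_width: 0.001
```

Call:
play_rows(
  plan=[
    [-3.9,1.1,0,0,0,0,-1],
    [-7.7,2.1,0,0,0,0,-1],
    [0,0,10,0,0,0,-1],
    [0,0,30,0,0,0,-1],
    [-20,5,35,0,0,0,-1],
  ],
)

```text
time_s: 12.27
eef_pos: [553.0, -9.2, 103.6]
ee_rot: [-0.003, 0.991, -0.129, -0.036]
force: [0.9, -0.3, 0.5]
grip_width: -0.0
```

Call:
play_rows(
  plan=[
    [-35,9,15,0,0,0,-1],
    [-20,5,10,0,0,0,-1],
    [0,0,0,0,0,0,-1],
  ],
)

```text
time_s: 12.52
eef_pos: [499.1, 4.5, 138.6]
ee_rot: [-0.002, 0.991, -0.129, -0.028]
force: [0.1, -0.0, -0.8]
grip_width: 0.001
```

```bash
python3 -c "
from h import *
st(); c=optics.capture('wrist'); np.save('w9.npy',c,allow_pickle=True)
u,v=proj(c,[*(mid+30*xv),28]); u,v=int(u),int(v);print(u,v); x0,y0=max(0,u-80),max(0,v-70); k=c['img'][y0:y0+130,x0:x0+160]; print(x0,y0)
cv2.imwrite('pics/w9.png',cv2.resize(k,None,fx=4.5,fy=4.5,interpolation=cv2.INTER_CUBIC))"
```

```text
t 12.52 shoe [-64.2  -3.7] z 138.6 F shoe [ 0.1  0.  -0.8] yaw -14.9
251 55
171 0
```

View pics/w9.png

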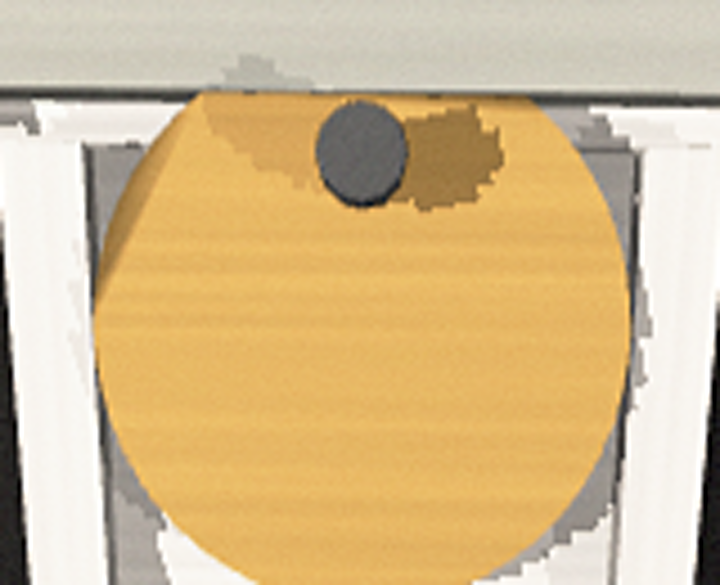

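The final crop shows the flat, (200,93) to (535,98), flush along the bar's edge with no gap at either end. The pin is central at (362,150), the die lies flat, and the finger is clear. I'm handing it in.

```bash
python3 -c "
from h import *
ctrl.finish_job(); st()"
```

```text
the job is handed in; nothing more can be done
the job is handed in; nothing more can be done
```

I turned the brass die about 90° by its pin until the flat faced the bar. Then I nudged it side to side under a push of about 5–6 N, and pressed it home at about 9–10 N for roughly 1 s. The gripper then backed off clear before I handed the job in at about 12.5 s.

**Last checks:**
- **Fit:** the close-up shows the flat flush along the bar with no gap at either end. The image masks put the skew at about 0.4°, which is near the pixel limit.
- **Position:** the masks put the flat at 52.5 mm and the bar at about 53–54 mm from the pocket's middle. They differ by about 1 mm, within the 2 mm calibration.
- **Forces:** the highest reading was about 13.6 N in total, briefly, at the start of the final push. Forces are only read at the end of each move, so a short peak between readings would not show.

**What did not go to plan:** my first sideways push met the pin on a corner and stalled at about 10 N without turning the die. I backed off and turned the tool so it pushed squarely along the turn.

I did not take a closing picture of the whole bench. No reading suggested that anything else was touched.

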